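Make up the hardware kits for a hatch and a drawer

ROBOT

A 6-joint arm with a two-finger parallel gripper is mounted at the origin on the work surface. World frame = base frame: x ahead of the robot, y to its left, z up, the work surface at z = 0. Lengths are in m, angles in rad, forces in N, time in s.
With the tool pointing down it reaches from about 0.3 to 0.875 m from the base axis. Payload 6.4 kg.
Tool frame: the origin (TCP) lies midway between the tips of the shut fingers; the grasp point (between the pads) lies 19 mm behind it; z points along the fingers, y is the line along which they close (so a half turn about z gives the same grasp; the last joint's range is limited). The gripper opens to 88 mm and grips with 3 to 60 N. Pads are 18 mm wide; open, the fingers measure 123 mm over their backs; the gripper's body (75 mm by 187 mm) begins 45 mm behind the grasp point.
Start: joints at [1.037, 0.181, 1.607, -0, 1.354, -0.206], TCP at [0.185, 0.544, 0.239] pointing down, gripper open.
Joint ranges: [-2.99, 2.99], [-0.89, 2.07], [0.3, 2.58], [-1.14, 4.28], [0, 2.63], [-3.12, 3.12]. Speed limits (rad/s): [2.57, 2.57, 3.01, 3.14, 3.14, 3.14].

INTERFACE

Orientations are given as a 3x3 rotation matrix whose columns are the frame's x, y, z axes.
In Python, from rig import * gives the robot as it stands. Calls block until the motion is done:
- move_ptp(position, orientation): joint-space move of the TCP to a pose.
- move_straight(position, velocity=0.15, frame=None): straight line of the TCP; frame=None keeps the orientation; velocity is the mean speed in m/s.
- move_j(angles): joint-space move.
- gripper_to(opening): finger opening in m; the grip force is fixed at half the most; returns when the fingers have stopped.
- pause(seconds).
- ik(position, orientation): joint angles nearest the present ones, or None.
- capture(name): name is "scene" or "top" or "wrist"; returns the picture (480x640x3 uint8, red, green, blue); there is no depth.
- calibration(name): a dict with "K" (3x3 intrinsics, pixels), "rvec" (rotation vector, rad) and "tvec" (3), from world to camera coordinates, as OpenCV has them. Camera axes: x right, y down, z forward; pixel columns grow to the right and rows downward; lengths in m; the calibration is good to about 2 mm. A picture is of the moment at which its call begins: read the wrist's pose just before it. calibration takes no time and is no camera call; for the wrist camera it gives the pose at the moment of the call.
A pose or a line that the arm cannot do raises IKError and nothing moves.
- sign_off(): hands the job in; it is judged then, once.
Trained networks look in the newest picture that a camera, given by its name, has taken for a name from the list of things; names that differ only in an ending like _2 or _b are one class to them, and where a whole thing is asked for, a point or a joint stands for the part that bears it (a point fixed in the world has none). Each returns a list of dicts, best first, with "confidence" (0 to 1); they miss things now and then, are a little off and sometimes report something else, mostly with a low value. They report only what shows in the picture. A call takes as long as a camera call.
- silhouettes(camera, label): "mask" (480x640 bool, what is visible of it) and "point" ([column, row] in pixels, amid what is visible of it).
Readings, each from a call of its own:
- read_time(): time.
- read_qpos(): joint angles.
- read_joint_velocities(): joint speeds.
- read_tau(): joint torques, N m.
- read_eef_pos(): TCP position.
- read_eef_rot(): TCP orientation.
- read_wrist_force(): force on the tool from outside, world axes, zero at the start.
- read_moment(): the same for the moment, N m.
- read_grip_width(): finger opening in m.
- read_grasp_force(): force on a finger pad.
Only numpy, scipy, OpenCV 4.12 (cv2) and the standard library are available. Lean on these libraries where they do the work, as an engineer would, in place of code of your own. Each camera call takes 0.05 s, during which the arm holds its last target. There are 200 camera calls.

TASK

Make up the two hardware kits from the stock on the mat: into the large tray goes the kit for the hatch, which is the hinge, the round knob and the magnetic catch, and into the small tray the kit for the drawer, which is the longer bar pull and the cam lock. Set every piece down inside its tray flat on the tray's floor, the same way up as it is now and not on top of another. Leave the shorter bar pull, the tape measure and the caster where they are.

Things in the scene. Friction and masses are not known exactly. Their poses are not given: they have to be found in the camera images.
- large_tray: The larger, wider plywood kit tray, open on top, 245 x 190 mm outside (x, y), fixed to the bench. Walls 8 mm thick, rim 25 mm above the bench, floor 6 mm thick: clear space inside 229 x 174 mm. Origin: centre of its underside; z up. x along its long side. Left or right of the mat, the small tray on the other side.
- small_tray: The smaller, narrower plywood kit tray, open on top, 206 x 135 mm outside (x, y), fixed to the bench. Walls 8 mm thick, rim 25 mm above the bench, floor 6 mm thick: clear space inside 190 x 119 mm. Origin: centre of its underside; z up. x along its long side.
- hinge: Steel butt hinge, folded shut and lying flat on the dark mat (3 mm thick rubber; all the stock lies on it). 76 mm long (x), 40 mm wide (y), 9 mm high: two leaves one over the other with the round knuckle (9 mm) along the -y edge. Grip across its width. Origin: centre of its underside; z up. 
- knob: Round aluminium cabinet knob, standing on its foot. 28 mm high; foot 24 mm across; neck 15 mm; head 32 mm across from 17 to 24 mm above its underside, narrowing to the top. Grip by the head. Origin: centre of its underside; z up. 
- catch: Magnetic door catch, a small white plastic block lying on its base: block 44 x 16 mm and 14 mm high (x, y, z) with two low steel strips on top (15.5 mm high overall) and a thin 3 mm high screw ear at each end, 60 mm long overall (x). Grip across its 16 mm width. Origin: centre of its underside; z up. 
- long_pull: The longer of two aluminium bar pulls (drawer handles), standing on its two feet with the bar on top. Round bar 12 mm thick and 155 mm long along x, its axis 30 mm and its top 36 mm above the underside; two 10 mm posts at x = -48 and +48 mm on 18 mm round feet. Grip across the bar. Origin: centre of its underside; z up. 
- short_pull: The shorter bar pull, same make: bar 12 mm thick and only 95 mm long along x, axis 30 mm and top 36 mm above the underside; posts at x = -32 and +32 mm. Belongs to neither kit. Origin: centre of its underside; z up. 
- cam_lock: Steel cam lock, standing face down: round face 28 mm across, 4 mm thick; ring nut 26 mm across, 5 to 16 mm high; 19 mm barrel; on top, 26 to 29 mm high, a flat tongue 14 mm wide reaching 34 mm from the axis along +x (10 mm along -x); screw head to 32 mm. Grip the ring nut across y, beside the tongue. Origin: centre of the underside, on the barrel axis; z up.
- tape_measure: Yellow and black tape measure standing on the bench beyond the mat, 70 x 36 mm, 62 mm high. A bystander. Origin: centre of its underside; z up. 
- caster: Swivel caster standing on its steel plate (62 x 52 mm) with the black wheel up, 67 mm high, on the bench beyond the mat. A bystander. Origin: centre of the plate's underside; z up.

How it is judged:
By the outcome, as a careful person would: the job done as asked, in the order asked, and still so for the second after the job is handed in, with the robot touching nothing.
It also fails if it takes over 125 s, if anything falls off the work surface, if the arm or the gripper's body presses on something with over 40 N, if the wrist force passes 120 N, or if a joint passes its speed limit or range.

## Working session

There is one attempt and no reset: what is moved stays moved. The work goes in short steps, each a Python script; the robot and the scene stay as the last script left them, time stands still between calls to the robot, and variables do not carry over. Pictures are saved under pics/ and viewed, at most 14 in all, crops included, and the job is handed in when it is done.

```bash
ls; mkdir -p pics; python3 - <<'E'
from rig import *
import cv2
for c in ["scene","top"]:
    im=capture(c); cv2.imwrite(f"pics/{c}0.png",im[:,:,::-1])
    k=calibration(c); R=cv2.Rodrigues(k["rvec"])[0]; print(c,k["K"].tolist(),(-R.T@k["tvec"]).round(3),R.round(2).tolist())
    for l in "large_tray small_tray hinge knob catch long_pull short_pull cam_lock tape_measure caster".split():
        print(l,[(round(d["confidence"],2),[round(float(v)) for v in d["point"]],int(d["mask"].sum())) for d in silhouettes(c,l)[:3]])
print(read_time())
E
```

```text
pics
scene [[523.2650684403035, 0.0, 323.8450121564494], [0.0, 523.2650684403035, 237.2704234843911], [0.0, 0.0, 1.0]] [ 1.248 -0.319  0.68 ] [[0.45, 0.89, 0.0], [0.59, -0.3, -0.75], [-0.66, 0.34, -0.66]]
large_tray [(0.74, [137, 264], 11005)]
small_tray [(0.55, [412, 181], 4254), (0.3, [338, 189], 242)]
hinge [(0.76, [243, 230], 574)]
knob [(0.49, [365, 236], 238)]
catch [(0.67, [272, 274], 276)]
long_pull [(0.93, [324, 242], 450)]
short_pull [(0.59, [336, 188], 254)]
cam_lock [(0.68, [294, 201], 246)]
tape_measure [(0.82, [289, 329], 1727)]
caster [(0.94, [424, 277], 1386), (0.39, [137, 263], 10827)]
top [[556.5261879519666, 0.0, 316.8376808278159], [0.0, 556.5261879519666, 236.11582495012826], [0.0, 0.0, 1.0]] [ 0.499 -0.019  1.053] [[0.02, -1.0, -0.03], [-0.99, -0.01, -0.11], [0.11, 0.03, -0.99]]
large_tray [(0.71, [488, 315], 14488)]
small_tray [(0.79, [166, 301], 8416)]
hinge [(0.72, [377, 311], 910)]
knob [(0.62, [269, 232], 231)]
catch [(0.62, [376, 234], 259), (0.24, [378, 310], 864)]
long_pull [(0.79, [319, 237], 608)]
short_pull [(0.8, [262, 316], 322), (0.66, [318, 238], 551), (0.32, [392, 151], 924)]
cam_lock [(0.72, [316, 317], 249)]
tape_measure [(0.67, [394, 149], 904)]
caster [(0.91, [260, 154], 984)]
1.1
```

View pics/top0.png

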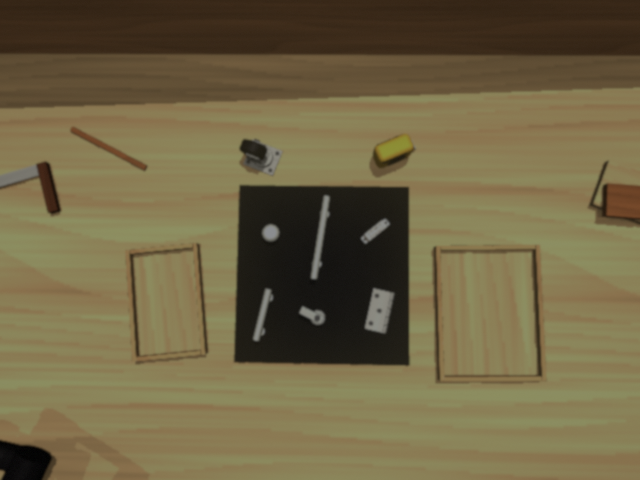

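View pics/scene0.png

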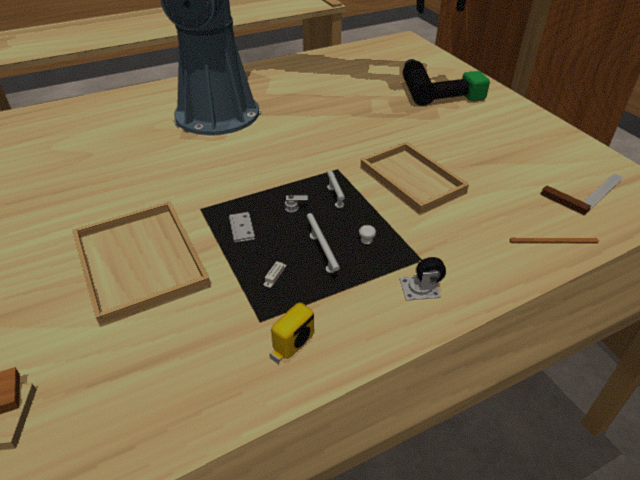

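The top view shows the knob (270,233), long pull (320,237), catch (376,231), hinge (379,311), cam lock (313,316) with its tongue pointing up-left, and short pull (262,315). The small tray is at left (166,301) and the large tray at right (488,315). The scene view agrees. Next I'll take closer wrist views.

```bash
cat > h.py <<'E'
from rig import *
import numpy as np, cv2
def down(yaw):  # tool x axis at angle yaw, z down; closing axis y at yaw-90
    c,s=np.cos(yaw),np.sin(yaw)
    return np.array([[c,s,0],[s,-c,0],[0,0,-1.]])
def cam(n):
    k=calibration(n); return np.array(k["K"]),cv2.Rodrigues(np.array(k["rvec"]))[0],np.array(k["tvec"]).ravel()
def ray(C,uv):
    K,R,t=C; d=R.T@np.linalg.solve(K,[uv[0],uv[1],1.]); return -R.T@t,d
def atz(C,uv,z):
    o,d=ray(C,uv); return o+d*(z-o[2])/d[2]
def tri(obs):
    A=np.zeros((3,3));b=np.zeros(3)
    for C,uv in obs:
        o,d=ray(C,uv); d=d/np.linalg.norm(d); P=np.eye(3)-np.outer(d,d); A+=P;b+=P@o
    p=np.linalg.solve(A,b)
    return p
def proj(C,p):
    K,R,t=C; q=K@(R@np.asarray(p)+t); return q[:2]/q[2]
def rect(C,mask,z):
    ys,xs=np.nonzero(mask); P=np.array([atz(C,(x,y),z)[:2] for x,y in zip(xs,ys)])
    (c,wh,a)=cv2.minAreaRect((P*1000).astype(np.float32)); a=a if wh[0]>wh[1] else a+90
    return np.array(c)/1000,sorted(wh),(a+90)%180-90
E
python3 - <<'E'
from h import *
import pickle
T=cam("top")
L="large_tray small_tray hinge knob catch long_pull short_pull cam_lock".split()
Z=dict(large_tray=.025,small_tray=.025,hinge=.01,knob=.025,catch=.016,long_pull=.033,short_pull=.033,cam_lock=.03)
capture("top")
for l in L: c,w,a=rect(T,silhouettes("top",l)[0]["mask"],Z[l]); print("top",l,c.round(3),np.round(w),round(a))
views=[]
for i,(p,y) in enumerate([((.42,.0,.36),0),((.52,.0,.36),0)]):
    move_ptp(p,down(y)); pause(.3)
    C=cam("wrist"); im=capture("wrist"); cv2.imwrite(f"pics/w{i}.png",im[:,:,::-1])
    print(i,(-C[1].T@C[2]).round(3),C[0][0,0],C[1].round(2).tolist())
    D={}
    for l in L:
        r=silhouettes("wrist",l); D[l]=r
        for d in r[:2]:
            c,w,a=rect(C,d["mask"],Z[l]); print(l,round(d["confidence"],2),np.round(d["point"]),c.round(3),np.round(w),round(a,1))
    views.append((C,im,D))
pickle.dump(views,open("v.pkl","wb")); print(read_time())
E
```

```text
top large_tray [ 0.474 -0.305] [194. 245.] 1
top small_tray [0.484 0.287] [143. 208.] 7
top hinge [ 0.473 -0.107] [42. 76.] -12
top knob [0.613 0.097] [28. 29.] 46
top catch [ 0.62  -0.098] [18. 59.] -49
top long_pull [0.607 0.003] [ 15. 154.] -7Traceback (most recent call last):
  File "<stdin>", line 7, in <module>
IndexError: list index out of range
```

```bash
python3 - <<'E'
from h import *
import pickle
L="large_tray small_tray hinge knob catch long_pull short_pull cam_lock".split()
Z=dict(large_tray=.025,small_tray=.025,hinge=.01,knob=.025,catch=.016,long_pull=.033,short_pull=.033,cam_lock=.03)
views=[]
for i,(p,y) in enumerate([((.42,.0,.36),0),((.52,.0,.36),0)]):
    move_ptp(p,down(y)); pause(.3)
    C=cam("wrist"); im=capture("wrist"); cv2.imwrite(f"pics/w{i}.png",im[:,:,::-1])
    print(i,(-C[1].T@C[2]).round(3),C[0][0,0],C[1].round(2).tolist())
    D={}
    for l in L:
        r=silhouettes("wrist",l); D[l]=r
        for d in r[:2]:
            c,w,a=rect(C,d["mask"],Z[l]); print(l,round(d["confidence"],2),np.round(d["point"]),c.round(3),np.round(w),round(a,1))
    views.append((C,im,D))
pickle.dump(views,open("v.pkl","wb")); print(read_time())
E
```

```text
0 [ 0.492 -0.     0.506] 378.2739486755433 [[0.0, -1.0, 0.0], [-0.96, -0.0, 0.28], [-0.28, -0.0, -0.96]]
large_tray 0.84 [559. 145.] [ 0.476 -0.301] [200. 245.] 1.4
small_tray 0.8 [ 88. 132.] [0.487 0.284] [146. 206.] 6.5
hinge 0.73 [401. 147.] [ 0.475 -0.107] [41. 77.] -12.2
knob 0.92 [231.  17.] [0.615 0.096] [31. 33.] 17.9
catch 0.95 [405.  16.] [ 0.622 -0.097] [17. 58.] -48.6
catch 0.66 [229. 154.] [0.463 0.108] [20. 99.] -13.3
long_pull 0.68 [312.  52.] [0.582 0.007] [ 16. 104.] -6.8
short_pull 0.86 [231. 152.] [0.464 0.104] [21. 97.] -12.6
cam_lock 0.83 [308. 157.] [0.468 0.015] [26. 47.] 55.1
1 [ 0.591 -0.     0.507] 378.2739486755433 [[-0.0, -1.0, 0.0], [-0.96, 0.0, 0.28], [-0.28, -0.0, -0.96]]
large_tray 0.77 [551. 217.] [ 0.476 -0.301] [200. 245.] 1.1
large_tray 0.54 [238. 112.] [0.616 0.097] [29. 29.] 87.1
small_tray 0.7 [102. 212.] [0.487 0.284] [147. 206.] 6.5
small_tray 0.27 [316. 114.] [0.608 0.004] [ 15. 159.] -7.7
hinge 0.65 [395. 223.] [ 0.476 -0.106] [41. 77.] -12.6
catch 0.72 [398. 108.] [ 0.623 -0.097] [17. 58.] -50.7
long_pull 0.92 [313. 116.] [0.608 0.004] [ 15. 156.] -7.9
long_pull 0.35 [235. 111.] [0.615 0.095] [30. 31.] 90.0
short_pull 0.91 [236. 232.] [0.464 0.105] [18. 96.] -12.5
cam_lock 0.65 [398. 104.] [ 0.622 -0.094] [16. 57.] -50.6
cam_lock 0.57 [309. 233.] [0.471 0.016] [27. 45.] 64.8
5.65
```

View pics/w0.png

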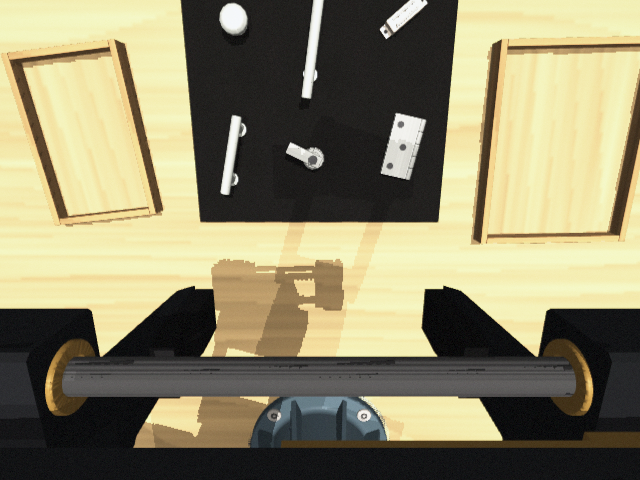

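View pics/w1.png

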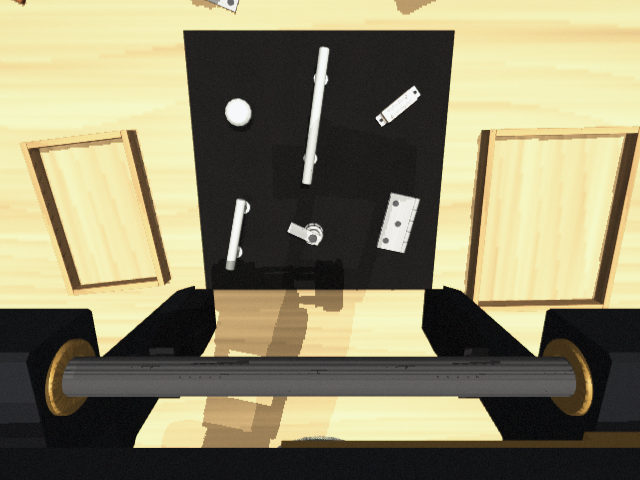

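w0 and w1 show every piece. In w1: knob (238,112), long pull bar from (323,50) to (307,183), catch (398,106), hinge (398,223) with its knuckle on the right, and cam lock axis near (313,234) with the tongue tip near (290,228). The trays are at left and right. Next I'll triangulate heights and look closer at the lock and trays.

```bash
python3 - <<'E'
from h import *
import pickle
V=pickle.load(open("v.pkl","rb"))
im=V[1][1]
a=cv2.resize(im[185:275,215:430],None,fx=3.6,fy=3.6,interpolation=cv2.INTER_CUBIC)
b=cv2.resize(V[0][1][95:185,215:430],None,fx=3.6,fy=3.6,interpolation=cv2.INTER_CUBIC)
cv2.imwrite("pics/crop1.png",np.vstack([b,a])[:600,:800,::-1].clip(0,255))
# refined: bright pixels on mat
def cen(m): ys,xs=np.nonzero(m); return np.array([xs.mean(),ys.mean()])
def ends(m):
    ys,xs=np.nonzero(m); return cv2.boxPoints(cv2.minAreaRect(np.c_[xs,ys].astype(np.float32)))
for l,i1 in [("hinge",0),("catch",0),("cam_lock",1),("short_pull",0)]:
    obs=[(V[0][0],cen(V[0][2][l][0]["mask"])),(V[1][0],cen(V[1][2][l][i1]["mask"]))]
    print(l,tri(obs).round(4))
for l in ("hinge","large_tray","small_tray"):
    B=[ends(V[k][2][l][0]["mask"]) for k in (0,1)]
    for p in B[0]:
        q=B[1][np.argmin([np.linalg.norm(q-p-[0,80]) for q in B[1]])]
        print(l,np.round(p),np.round(q),tri([(V[0][0],p),(V[1][0],q)]).round(4))
# knob
k0=V[0][2]["knob"][0]["mask"]; k1=V[1][2]["large_tray"][1]["mask"]
print("knob",tri([(V[0][0],cen(k0)),(V[1][0],cen(k1))]).round(4))
E
```

```text
hinge [ 0.4767 -0.1064  0.0097]
catch [ 0.6242 -0.0992  0.0035]
cam_lock [0.4645 0.0149 0.0175]
short_pull [0.4671 0.1063 0.0318]
hinge [379. 173.] [375. 246.] [ 0.4421 -0.0787  0.0044]
hinge [395. 112.] [390. 191.] [ 0.5179 -0.0958  0.004 ]
hinge [426. 120.] [419. 199.] [ 0.508  -0.1338  0.0113]
hinge [410. 181.] [404. 254.] [ 0.4326 -0.1183  0.0125]
large_tray [474.  36.] [483. 112.] [ 0.6167 -0.2131 -0.0391]
large_tray [639.  36.] [642. 127.] [ 0.596  -0.3561  0.0557]
large_tray [639. 244.] [623. 324.] [ 0.3722 -0.3635  0.0974]
large_tray [474. 244.] [464. 309.] [ 0.3449 -0.2144  0.0029]
small_tray [ 1. 54.] [ 19. 143.] [0.5799 0.3674 0.0255]
small_tray [121.  26.] [134. 117.] [0.6112 0.2287 0.0146]
small_tray [164. 212.] [172. 283.] [0.3942 0.2008 0.0231]
small_tray [ 44. 239.] [ 58. 310.] [0.3593 0.3574 0.0326]
knob [0.6159 0.0965 0.0245]
```

View pics/crop1.png

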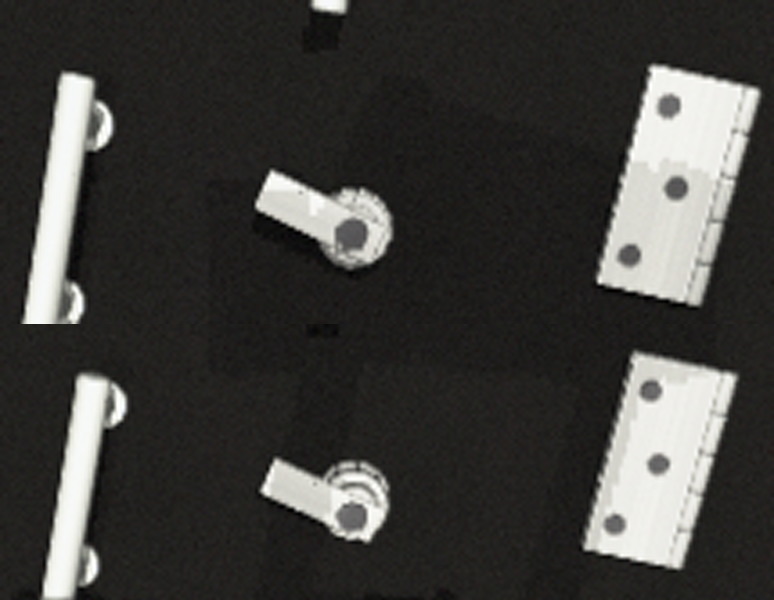

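The crop shows the lock's screw head at (312.5,160) in w0 and (312.5,238.3) in w1, with the tongue pointing left and slightly up. The hinge knuckle is on the right. I'll take one more view further out for the far pieces and the tray floors.

```bash
python3 - <<'E'
from h import *
import pickle
V=pickle.load(open("v.pkl","rb"))
move_ptp((.62,0,.36),down(0)); pause(.3)
C=cam("wrist"); im=capture("wrist"); D={}
for l in ("knob","catch","long_pull","cam_lock","hinge"): D[l]=silhouettes("wrist",l)
V.append((C,im,D)); pickle.dump(V,open("v.pkl","wb"))
def cen(m): ys,xs=np.nonzero(m); return np.array([xs.mean(),ys.mean()])
m1=dict(knob=V[1][2]["large_tray"][1]["mask"],catch=V[1][2]["catch"][0]["mask"],long_pull=V[1][2]["long_pull"][0]["mask"])
for l,z in (("knob",.024),("catch",.017),("long_pull",.033)):
    for d in D[l][:2]:
        c,w,a=rect(C,d["mask"],z)
        print(l,round(d["confidence"],2),tri([(V[1][0],cen(m1[l])),(C,cen(d["mask"]))]).round(4),c.round(4),np.round(w),round(a,1))
A,B=V[0][0],V[1][0]
h=tri([(A,(312.5,160)),(B,(312.5,238.3))]); t=tri([(A,(288.1,147.8)),(B,(290,227.2))]); print("lock",h,t,np.degrees(np.arctan2(*(t-h)[1::-1])),np.linalg.norm((t-h)[:2]))
def cr(k,x,y): return cv2.resize(V[k][1][y:y+200,x:x+160],None,fx=2.4,fy=1.5) if 0 else cv2.resize(V[k][1][y:y+190,x:x+180],None,fx=1.55*1.4,fy=1.55,interpolation=cv2.INTER_CUBIC)
o=np.vstack([np.hstack([cr(1,10,115),cr(1,460,115)]),np.hstack([cr(0,0,35),cr(2,460,175)])])
print(o.shape); cv2.imwrite("pics/tr.png",o[:600,:800,::-1]); print(read_time())
E
```

```text
knob 0.79 [0.6159 0.0965 0.0243] [0.6156 0.0963] [32. 32.] 43.2
catch 0.93 [ 0.624  -0.0992  0.0076] [ 0.6251 -0.0975] [19. 57.] -48.4
catch 0.25 [ 0.6089 -0.0135  0.3486] [0.4665 0.0145] [32. 45.] 61.4
long_pull 0.66 [0.6134 0.0036 0.0266] [0.6082 0.005 ] [ 15. 154.] -8.4
long_pull 0.56 [0.6287 0.0237 0.4253] [0.494  0.2791] [146. 203.] 6.9
lock [0.46044791 0.00727681 0.03193211] [0.47489422 0.03670235 0.03024167] 63.851516650314544 0.03278045136002824
(588, 782, 3)
6.7333
```

View pics/tr.png

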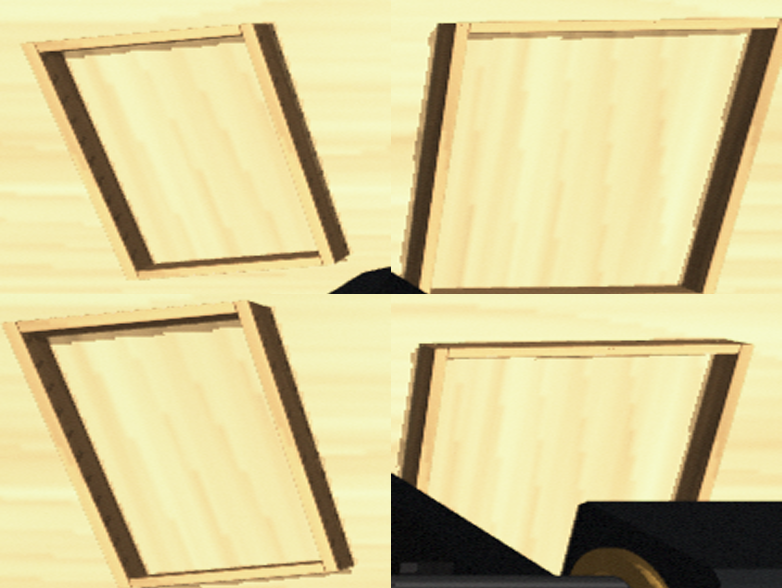

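The crops show both trays' rims and floors clearly. Small tray in w1: rim corners near (21,143), (128,130), (164,284), (73,293) px, and the inner floor corner near (80,286). Large tray in w1: rim top corners near (490,130) and (638,128).

```bash
python3 - <<'E'
from h import *
import pickle
V=pickle.load(open("v.pkl","rb")); A,B,C=[v[0] for v in V]
f=lambda p,o: np.array([(p[0]+.5)/2.172-.5+o[0],(p[1]+.5)/1.55-.5+o[1]])
for n,p,q in [("TL",(23,44),(6,28)),("TR",(256,24),(248,7)),("BR",(336,262),(332,277)),("BL",(137,277),(128,292)),("floorBL",(152,265),(147,281))]:
    print("small",n,tri([(B,f(p,(10,115))),(A,f(q,(0,35)))]).round(4),atz(B,f(p,(10,115)),.025).round(4),atz(A,f(q,(0,35)),.025).round(4))
for n,p,q in [("TL",(65,24),(43,54)),("TR",(387,20),(360,51)),("floorTR",(347,38),(313,59)),]:
    print("large",n,tri([(B,f(p,(460,115))),(C,f(q,(460,175)))]).round(4),atz(B,f(p,(460,115)),.025).round(4),atz(C,f(q,(460,175)),.025).round(4))
E
```

```text
small TL [0.5802 0.3627 0.0293] [0.5801 0.3666 0.025 ] [0.5809 0.3653 0.025 ]
small TR [0.5953 0.2339 0.024 ] [0.5953 0.2324 0.025 ] [0.5952 0.2344 0.025 ]
small BR [0.3908 0.2153 0.0184] [0.394  0.2101 0.025 ] [0.392  0.2146 0.025 ]
small BL [0.3784 0.3403 0.022 ] [0.3797 0.3379 0.025 ] [0.379  0.3386 0.025 ]
small floorBL [0.3853 0.3357 0.0107] [0.3912 0.3264 0.025 ] [0.3885 0.3255 0.025 ]
large TL [ 0.5953 -0.2124  0.0174] [ 0.5952 -0.2096  0.025 ] [ 0.5968 -0.2087  0.025 ]
large TR [ 0.5985 -0.3979  0.0195] [ 0.5982 -0.3899  0.025 ] [ 0.5994 -0.397   0.025 ]
large floorTR [ 0.584  -0.4026 -0.0168] [ 0.5846 -0.3705  0.025 ] [ 0.5926 -0.3704  0.025 ]
```

```bash
cat >> h.py <<'E'
SM=(np.array([.487,.2875]),np.radians(6.8)); LG=(np.array([.4745,-.304]),np.radians(1.0))
def near(yaw):
    return (yaw+np.pi/2)%np.pi-np.pi/2
def pick(xy,yaw,h,pre):
    R=down(near(np.radians(yaw)))
    gripper_to(pre)
    move_ptp((*xy,.13),R); move_straight((*xy,.003+h),.12)
    print("down",read_eef_pos().round(4),read_wrist_force().round(1))
    gripper_to(0.0); print("grip",read_grip_width().round(4),read_grasp_force())
    move_straight((*xy,.14),.15); print("held",read_grip_width().round(4),read_wrist_force().round(1),read_time())
def place(tray,local,dyaw,h,rel,gap=.001):
    c,a=tray; xy=c+np.array([[np.cos(a),-np.sin(a)],[np.sin(a),np.cos(a)]])@local
    yaw=near(a+np.radians(dyaw))
    move_ptp((*xy,.14),down(yaw)); move_straight((*xy,.05),.15); move_straight((*xy,.006+h+gap),.05)
    print("set",xy.round(3),read_grip_width().round(4),read_wrist_force().round(1))
    gripper_to(rel); pause(.2); move_straight((*xy,.14),.15); print(read_time())
def shot(n,cam_="wrist"):
    C=cam(cam_); im=capture(cam_); cv2.imwrite(f"pics/{n}.png",im[:,:,::-1]); return C,im
E
python3 - <<'E'
from h import *
pick((.476,-.1065),-12.4,.0015,.062)
place(LG,(-.062,0),0,.0015,.056)
move_ptp((.36,-.25,.3),down(0)); shot("p1"); print([(d["confidence"],rect(cam("wrist"),d["mask"],.014)) for d in silhouettes("wrist","hinge")[:2]])
E
```

```text
down [ 0.4765 -0.1067  0.0049] [ 0.5 -0.7 -0.3]Traceback (most recent call last):
  File "<stdin>", line 2, in <module>
  File "h.py", line 32, in pick
    gripper_to(0.0); print("grip",read_grip_width().round(4),read_grasp_force())
                                  ^^^^^^^^^^^^^^^^^^^^^^^
AttributeError: 'float' object has no attribute 'round'
```

```bash
sed -i 's/read_grip_width()\.round(4)/round(read_grip_width(),4)/' h.py
python3 - <<'E'
from h import *
print("grip",read_grip_width(),read_grasp_force())
x,y,z=read_eef_pos(); move_straight((x,y,.14),.15); print("held",read_grip_width(),read_wrist_force().round(1),read_time())
if .03<read_grip_width()<.045:
    place(LG,(-.062,0),0,.0015,.056)
    move_ptp((.36,-.25,.3),down(0)); C,_=shot("p1"); print([(d["confidence"],rect(C,d["mask"],.014)) for d in silhouettes("wrist","hinge")[:2]])
E
```

```text
grip 0.03931601813791409 29.99872773885727
held 0.03912633089782462 [ 0.6 -0.8 -0.6] 11.1417
set [ 0.413 -0.305] 0.0393 [ 0.1  0.2 -0.5]
15.3833
[(0.59, (array([ 0.41122739, -0.30553116]), [39.100830078125, 76.63980865478516], 1.3576786518096924))]
```

View pics/p1.png

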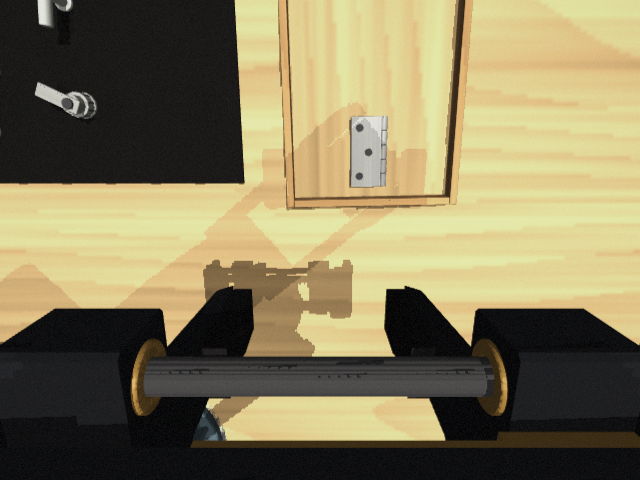

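p1 shows the hinge flat, knuckle to the right, at (368,150) inside the large tray. Next come the knob and the catch.

```bash
python3 - <<'E'
from h import *
pick((.6158,.0965),0,.010,.055)
if .02<read_grip_width()<.036: place(LG,(.018,0),0,.010,.050)
else: raise SystemExit
pick((.6237,-.098),-49,.003,.045)
if .012<read_grip_width()<.02: place(LG,(.072,0),0,.003,.032)
else: raise SystemExit
move_ptp((.42,-.2,.33),down(0)); C,_=shot("p2")
for l in ("knob","catch","hinge"): print(l,[(d["confidence"],rect(C,d["mask"],.02)) for d in silhouettes("wrist",l)[:2]])
E
```

```text
down [0.6166 0.0965 0.014 ] [-0.  -0.   0.5]
grip 0.0302 30.000460981973447
held 0.0299 [-0.4  0.3 -1.5] 20.7667
set [ 0.492 -0.304] 0.0303 [ 0.   0.3 -1.3]
25.525
down [ 0.6245 -0.0983  0.007 ] [ 1.   0.1 -0.3]
grip 0.0157 29.91199940443039
held 0.0157 [-0.5  0.3 -0.6] 29.7667
set [ 0.546 -0.303] 0.0156 [-0.6  0.6 -0.9]
34.2417
knob [(0.72, (array([ 0.49180112, -0.30594891]), [31.058490753173828, 34.477691650390625], 89.98890686035156))]
catch [(0.58, (array([ 0.54654034, -0.30199075]), [18.036725997924805, 56.818885803222656], -0.01232147216796875))]
hinge [(0.76, (array([ 0.41280035, -0.30319897]), [39.87889862060547, 75.72498321533203], 1.4094632863998413))]
```

View pics/p2.png

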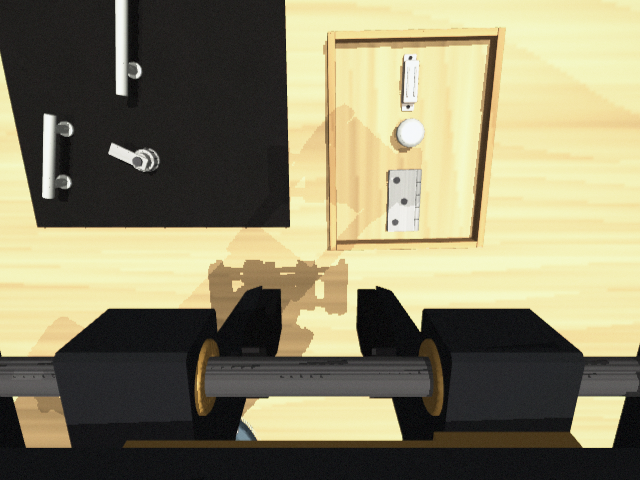

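p2 shows catch (410,82), knob (410,133) and hinge (404,200) all flat and apart in the large tray. Now the drawer kit.

```bash
python3 - <<'E'
from h import *
pick((.6085,.0045),-8,.020,.045)
if .009<read_grip_width()<.015: place(SM,(0,-.030),0,.020,.021)
else: raise SystemExit
move_ptp((.42,.18,.33),down(0)); C,_=shot("p3")
for l,z in (("long_pull",.039),("cam_lock",.033),("short_pull",.035)): print(l,[(d["confidence"],rect(C,d["mask"],z)) for d in silhouettes("wrist",l)[:2]])
E
```

```text
down [0.6093 0.0043 0.0239] [ 0.3 -0.  -0.5]
grip 0.0107 30.00029057264328
held 0.0108 [ 0.6 -0.4 -1.5] 39.7
set [0.491 0.258] 0.0112 [ 0.   0.2 -1. ]
43.6
long_pull [(0.8, (array([0.49049323, 0.25348051]), [18.418750762939453, 155.16725158691406], 6.834160804748535))]
cam_lock [(0.8, (array([0.46345102, 0.02016276]), [27.143089294433594, 44.94194030761719], 69.56697082519531))]
short_pull [(0.77, (array([0.46618472, 0.11146999]), [18.194528579711914, 94.95864868164062], -12.537445068359375))]
```

View pics/p3.png

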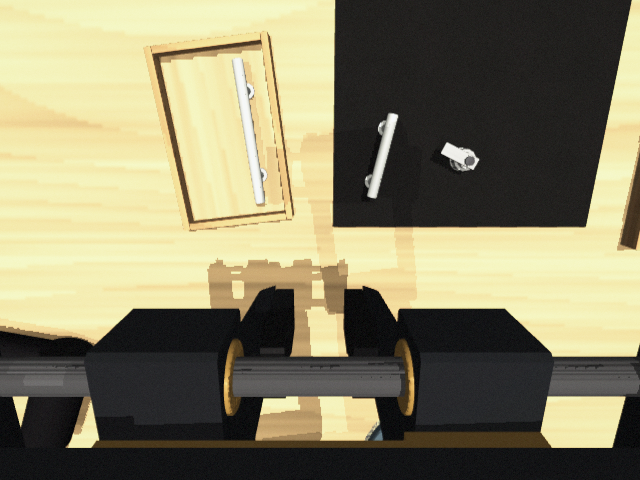

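p3 shows the long pull standing in the small tray, bar from (238,60) to (260,203). The lock's screw head is at about (470,160). I'll recheck the lock axis from this view, then pick it.

```bash
python3 - <<'E'
from h import *
import pickle
V=pickle.load(open("v.pkl","rb")); C=cam("wrist")
h=tri([(C,(470,160)),(V[0][0],(312.5,160)),(V[1][0],(312.5,238.3))]); print(h.round(4))
if np.hypot(h[0]-.461,h[1]-.0073)>.004: raise SystemExit("recheck")
pick((.461,h[1]),64,.007,.045)
if not .023<read_grip_width()<.029: raise SystemExit
place(SM,(-.015,.022),0,.007,.034)
move_ptp((.42,.18,.33),down(0)); C,_=shot("p4")
for l,z in (("long_pull",.039),("cam_lock",.033),("short_pull",.035)): print(l,[(d["confidence"],rect(C,d["mask"],z)) for d in silhouettes("wrist",l)[:2]])
E
```

```text
[0.4611 0.0072 0.0344]
down [0.4616 0.0071 0.0106] [ 1.1 -0.2  0.1]
grip 0.0247 30.000952184200287
held 0.0246 [ 0.2 -0.4 -1.3] 49.1667
set [0.47  0.308] 0.0246 [ 0.1 -0.8 -0.7]
53.7583
long_pull [(0.66, (array([0.49053723, 0.25396637]), [18.81930160522461, 155.09161376953125], 6.72429895401001))]
cam_lock [(0.62, (array([0.48158679, 0.30228186]), [26.937381744384766, 44.304420471191406], 4.774575233459473))]
short_pull [(0.64, (array([0.46610114, 0.11054372]), [19.51114845275879, 95.78508758544922], -12.826316833496094))]
```

```bash
ls pics; python3 -c "
from h import *
shot('s4','scene'); print(read_time())"
```

```text
crop1.png
p1.png
p2.png
p3.png
p4.png
scene0.png
top0.png
tr.png
w0.png
w1.png
54.9417
```

View pics/s4.png

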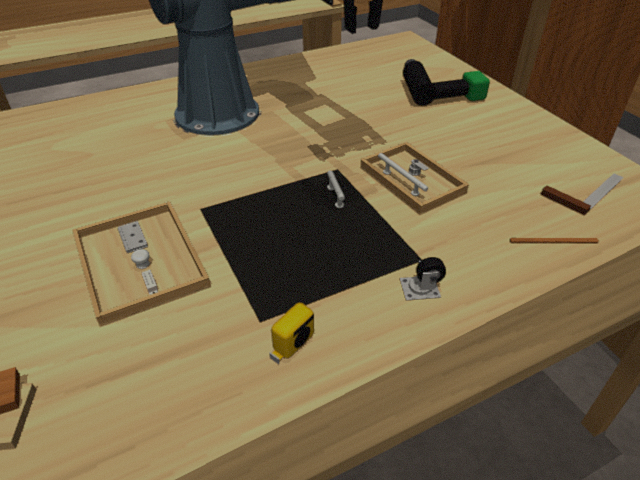

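View pics/p4.png

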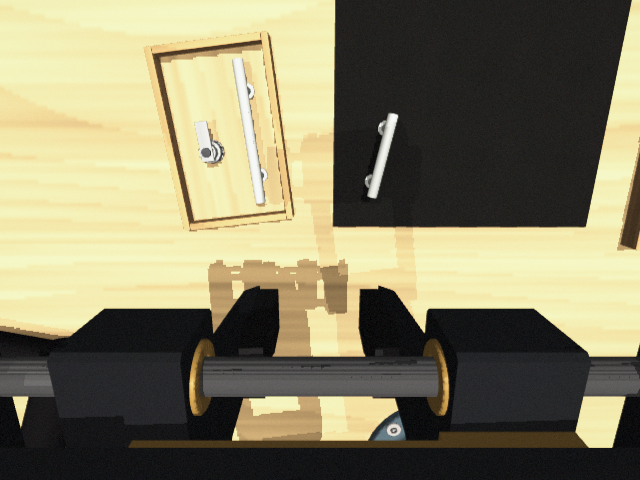

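Both kits are in place. In p4 the lock is at (207,152) beside the long pull. In s4 the hatch kit is in the large tray, and the short pull, tape measure and caster are where they started.

```bash
python3 -c "
from rig import *
print(sign_off())"
```

```text
the job is handed in; nothing more can be done
None
```

The job is handed in at about 55 s: the hinge, knob and catch are in the large tray, the long pull and cam lock are in the small tray, and the short pull, tape measure and caster were left where they were.

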